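# Press home the lid of the small tin and hold the press down

### The arm

A 6-joint arm with a two-finger parallel gripper is mounted at the origin on the work surface. World frame = base frame: x ahead of the robot, y to its left, z up, the work surface at z = 0. Lengths are in m, angles in rad, forces in N, time in s.
With the tool pointing down it reaches from about 0.425 to 0.95 m from the base axis. Payload 3.5 kg.
Tool frame: the origin (TCP) lies at the very end of the fingers, on their centre line; the grasp point (between the pads) lies 19 mm behind it (ctrl.pinch_z is the distance from the TCP to the grasp point, in m); z points along the fingers, y is the line along which they close (so a half turn about z gives the same grasp; the last joint's range is limited). The gripper opens to 85 mm and grips with 20 to 120 N. Pads are 22 mm wide; open, the fingers measure 114 mm over their backs; the gripper's body (76 mm by 85 mm) begins 54 mm behind the grasp point. The pads swing forward as they close: fully open they stand 13 mm farther back than shut.
Start: joints at [-1.416, 0.286, 1.577, -0, 1.279, -0.15], TCP at [0.203, -0.644, 0.231] pointing down, gripper open.
Joint ranges: [-2.77, 2.77], [-0.9, 2.22], [0.21, 2.48], [-1.53, 4.67], [0.24, 2.81], [-2.84, 2.84]. Speed limits (rad/s): [2.79, 2.79, 3.14, 3.14, 3.14, 3.14].

### API

Orientations are given as a unit quaternion [x, y, z, w].
In Python, from plant import ctrl gives the robot as it stands. The module is installed in compiled form; this text tells all that it offers.
- The arm moves only by the shell command python3 -m crank 'ROWS' [OPENING] [FORCE]. ROWS is JSON, a list of rows, each a list of 6 numbers: the shift along the tool's x, y, z in cm, then the turn, a rotation vector about the tool's x, y, z in rad. In form: [[tx, ty, tz, rx, ry, rz], ...]. A call has 1 to 10 rows; each row is the pose to reach, as a shift and turn from the pose commanded when the call began, along the tool's axes at that moment; what a row does not reach only later rows make up. A row lasts 1/10 s, in which the tool goes at most 50 mm and 8.59 degrees, less where a joint would pass 70% of its speed; a pose out of reach is approached as far as the arm can. A call with a gripper value outside its range is refused whole. OPENING is the opening, from 0 (shut) to 1 (fully open), set as the call begins (- or left out, the last holds). The fingers move at their own pace and stop on an object; FORCE is the grip in N (left out, the last holds). Time passes only in rows, so rows that repeat a pose let the fingers close. It gives the time, the measured TCP pose, the force, the opening and the grip force at its end, in the units of the state.
- ctrl.get_state(): the state, without advancing time (a new reading comes with each control period).
- ctrl.read_camera(name): name is "scene" or "side" or "wrist"; returns (picture, depth): 400x640x3 uint8, blue, green, red; 400x640 float32, m along the optical axis (not along the pixel's ray), 0 where there is no reading.
- ctrl.camera_info(name): a dict with "K" (3x3 intrinsics, pixels), "k1" (the pictures are not rectified: a ray, as slopes to the right and down, at radius r is drawn at 1 + k1 r^2 times it, then the intrinsics apply), "origin" and "orientation" of the camera in the world. Camera axes: x right, y down, z forward; pixel columns grow to the right and rows downward; lengths in m; the calibration is good to about 2 mm. A picture is of the moment at which its call begins: read the wrist's pose just before it. camera_info takes no time and is no camera call; for the wrist camera it gives the pose at the moment of the call.
- ctrl.sign_off(): hands the job in; it is judged then, once.
The state is a dict: "time": time; "qpos": joint angles; "dq": joint speeds; "joint_efforts": joint torques, N m; "eef_pos": TCP position; "tcp_rot": TCP orientation; "contact_force": force on the tool from outside, world axes, zero at the start; "wrist_torque": the same for the moment, N m; "opening": opening from 0.0 (shut) to 1.0 (fully open); "finger_force": force on a finger pad.
Only numpy, scipy, OpenCV 4.12 (cv2) and the standard library are available. Lean on these libraries where they do the work, as an engineer would, in place of code of your own. Each camera call takes 0.05 s, during which the arm holds its last target. There are 200 camera calls.

### The job

The lid of the small tin is only pushed in part way: stand the tin upright in the round nest of the lid press and let go of it, then pull the press's handle down until it is level, no lower, so that the sprung foot pushes the lid fully home. Keep the handle level so that the lid's seal stays under pressure: your program finishes while the robot is still holding the handle down there. Let only the press push the lid in, and leave everything else on the bench where it stands.

Things in the scene. Friction and masses are not known exactly. Their poses are not given: they have to be found in the camera images.
- press: Lever press for tin lids, bolted down: grey base plate 235 x 110 x 14 mm with a round steel nest near one end and two cheeks 105 mm high holding the handle's pivot near the other. Origin on the bench under the nest's centre, z up, +x from nest to pivot, y along the pivot pin; plate x -65 to 170 mm. Place and yaw vary; the handle comes down along own -x, towards the robot's left
- nest (a point): Centre of the nest's floor, 14 mm above the bench, where the tin's underside belongs; axes as the press. The nest is a ring 12 mm high, 69 mm inside at the floor, flaring to 81 mm at its mouth. With the handle up the room above is free (the foot's face is then 90 mm behind the nest's axis, 175 to 215 mm above the bench)
- pivot (a point): Centre of the handle's pivot pin, 110 mm from the nest's axis, 86 mm above the bench; axes as the press. The handle turns in the upright plane through nest and pivot. It is cranked: its axis runs 41 mm off the pivot, above it when level (127 mm above the bench)
- grip (a point): On the handle's axis 190 mm along from the pivot, in its round black rubber grip (26 mm thick, from 135 to 243 mm along; a steel bar 20 mm wide, 10 mm thick leads there). Handle up: this point is 24 mm behind the pivot, 279 mm above the bench, the handle's end at 332 mm, free behind. Own +x runs along the handle towards the pivot end; own z is up when the handle is level
- handle (a joint): Handle angle (rad): 0 = at rest, nearly upright (85 degrees above level); grows as it is pulled over the nest and down; 1.484 = level; its stop is at 1.604. A spring returns it to 0 when let go. Push at the grip: 2 N to start, 3 N near level with no tin, about 13 N level on the tin (there 1.3 N more per 0.01 rad), plus rubbing of the fingers
- foot_face (a point): Centre of the face of the foot: round rubber, 38 mm across (face 30 mm), on a spindle under the handle 110 mm along from the pivot, face 50 mm under the handle's axis. It touches the lid about 0.11 rad before level and has pushed it home about 0.04 rad before level. Axes as the grip
- foot (a joint): How far the foot is pushed in against its spring (m): 0 = fully out, 0.020 = bottomed. The spring begins at 4 N and adds 2 N per mm; with the handle level on the tin, the lid home, it is pushed in about 7 mm
- tin: The small tin, the smallest on the bench: plain steel, paper band, 60 mm across the body, 63 mm over the beads at foot and rim, rim 70 mm high, about 0.3 kg. Origin at the centre of its underside, z up. It stands upright on one of three places, the half-pint can and the tape roll on the other two
- lid (a joint): How far the tin's round lid (50 mm across) is pushed in (m): about 0 at the start, when its top stands 5 mm proud of the rim; 0.005 = fully home, flush. Friction holds it: it yields to about 9 N
- half_pint: Bystander: larger steel can, 84 mm across, 92 mm high; origin under its centre
- tape: Bystander: roll of masking tape lying flat, 92 mm across, 36 mm high; origin under its centre
- quart: Bystander: quart can, 108 mm across, 124 mm high, with a wire bail; origin under its centre
- spray: Bystander: spray can, 65 mm across, 195 mm high; origin under its centre
- tub: Bystander: clear mixing tub, 120 mm across the rim, 125 mm high; origin under its centre
- cartridge: Bystander: white sealant cartridge lying down, 47 mm thick, 285 mm long with nozzle; origin under its middle, x along it
- sanding_block: Bystander: cork sanding block 105 x 67 x 27 mm; origin under its centre
- brush: Bystander: paint brush lying flat, about 200 mm long; origin under its middle, x along it
Things that resemble listed ones, but are neither listed nor needed, are in the scene too. What is shaped like the tin but orange or yellow is not meant.

How it is judged:
By the outcome, as a careful person would: the job done as asked, in the order asked, and still so for the second after the job is handed in, while the arm keeps its last pose, push and grip.
It also fails if it takes over 67 s, if anything falls off the work surface, if the arm or the gripper's body presses on something with over 40 N, if the wrist force passes 120 N, or if a joint passes its speed limit or range.

## Working session

There is one attempt and no reset: what is moved stays moved. The work goes in short steps, Python scripts to look and compute and a shell command to move; the robot and the scene stay as the last step left them, time stands still between calls to the robot, and variables do not carry over. Pictures are saved under pics/ and viewed, at most 12 in all, crops included, and the job is handed in when it is done.

```bash
mkdir -p pics; cat > h.py <<'E'
import numpy as np, cv2, json
from scipy.spatial.transform import Rotation as R
from plant import ctrl
def snap(n,tag):
    i=ctrl.camera_info(n); p,d=ctrl.read_camera(n)
    cv2.imwrite(f'pics/{tag}.png',p); np.savez(f'pics/{tag}.npz',p=p,d=d,K=i['K'],k1=i['k1'],o=i['origin'],q=i['orientation'])
    return p,d,i
class V:
    def __init__(s,tag):
        z=np.load(f'pics/{tag}.npz'); s.p,s.d,s.K,s.k1,s.o=z['p'],z['d'],z['K'],float(z['k1']),z['o']
        q=z['q']; s.R=R.from_quat(q).as_matrix() if q.size==4 else q.reshape(3,3)
    def slopes(s,uv):
        D=np.array([s.k1,0,0,0,0.])
        return cv2.undistortPoints(np.array(uv,float).reshape(-1,1,2),s.K,D)[:,0]
    def plane(s,uv,z):
        a=s.slopes(uv); r=np.c_[a,np.ones(len(a))]@s.R.T
        return s.o+r*((z-s.o[2])/r[:,2])[:,None]
    def cloud(s):
        v,u=np.mgrid[:400,:640]; a=s.slopes(np.c_[u.ravel(),v.ravel()])
        return ((np.c_[a,np.ones(len(a))]*s.d.ravel()[:,None])@s.R.T+s.o).reshape(400,640,3)
    def proj(s,P):
        c=(np.array(P)-s.o)@s.R; a=c[:,:2]/c[:,2:]; a=a*(1+s.k1*(a**2).sum(1))[:,None]
        return a@s.K[:2,:2].T+s.K[:2,2]
E
python3 - <<'E'
from h import *
for n in('scene','side','wrist'):
    p,d,i=snap(n,n+'0'); print(n,i)
print(ctrl.get_state())
E
```

```text
scene {'K': array([[415.1725881 ,   0.        , 318.00116526],
       [  0.        , 415.1725881 , 200.22958112],
       [  0.        ,   0.        ,   1.        ]]), 'k1': -0.023447520712344457, 'origin': array([1.08961606, 0.42210272, 0.97950769]), 'orientation': array([ 0.39913713,  0.84656673, -0.31519035, -0.15706485])}
side {'K': array([[365.53134316,   0.        , 317.79765503],
       [  0.        , 365.53134316, 195.19725613],
       [  0.        ,   0.        ,   1.        ]]), 'k1': -0.025105745786379672, 'origin': array([0.5256608 , 0.67951385, 0.96588396]), 'orientation': array([ 0.00116909,  0.93447654, -0.3559497 ,  0.00721376])}
wrist {'K': array([[288.28944621,   0.        , 320.55116507],
       [  0.        , 288.28944621, 196.96081902],
       [  0.        ,   0.        ,   1.        ]]), 'k1': -0.0103380777571944, 'origin': array([ 0.27593477, -0.62046361,  0.37133829]), 'orientation': array([ 0.79731979, -0.58430763, -0.09001669,  0.12150204])}
{'time': 0.15, 'qpos': array([-1.41597726e+00,  2.87043778e-01,  1.57784734e+00, -1.12414507e-05,
        1.27859918e+00, -1.49993334e-01]), 'dq': array([-5.61398919e-05, -1.70124543e-03, -4.43572788e-03, -1.21886268e-04,
        1.16932562e-03, -1.15381384e-03]), 'joint_efforts': array([ 1.33225036e-03, -4.06600535e+01, -2.93143916e+01, -9.36833612e-05,
        3.93731520e-03, -4.50256962e-06]), 'eef_pos': array([ 0.20252687, -0.6433616 ,  0.23020693]), 'tcp_rot': array([ 9.88407946e-01,  1.51818416e-01, -7.67030549e-06, -9.48806457e-04]), 'contact_force': array([-0.23915694,  0.00820055, -0.52345339]), 'wrist_torque': array([-0.05313529, -0.07530531, -0.03947797]), 'finger_force': 0.0, 'opening': 0.9980849570280249}
```

View pics/scene0.png

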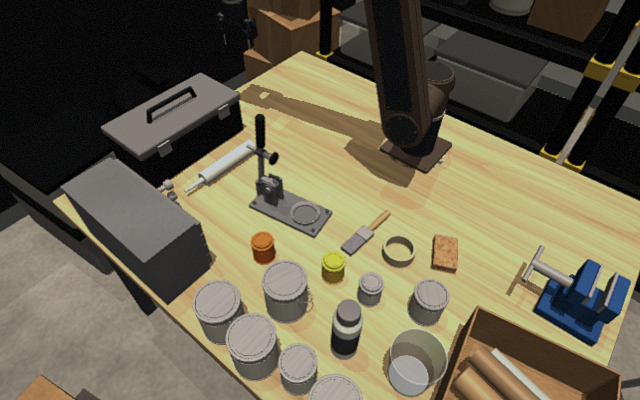

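View pics/side0.png

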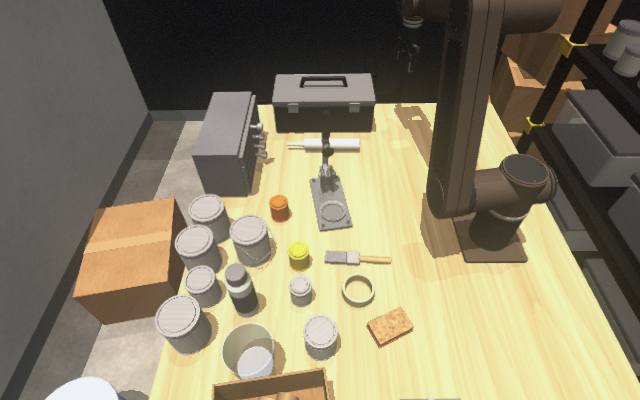

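Scene view: the small steel tin is at (370,288). Similar items are the half-pint (430,300), which is larger, the yellow tin (333,265) and the orange tin (262,247), both excluded by colour. In the side view the tin is at (300,290), the nest at (334,211) and the handle upright at (326,150).

```bash
python3 - <<'E'
from h import *
def circ(P):
    A=np.c_[2*P[:,:2],np.ones(len(P))]; s=np.linalg.lstsq(A,(P[:,:2]**2).sum(1),rcond=None)[0]
    return s[:2],np.sqrt(s[2]+s[:2]@s[:2])
for t,uv,nu in(('scene0',(370,280),(306,213)),('side0',(300,284),(334,211))):
    v=V(t); C=v.cloud(); c=v.plane([uv],.07)[0]
    print(t,'tin~',c,'nest~',v.plane([nu],.02)[0])
    m=(np.hypot(*(C[...,:2]-c[:2]).transpose(2,0,1))<.06)
    P=C[m]; print(np.histogram(P[:,2],bins=np.arange(0,.1,.005)))
    T=P[(P[:,2]>.06)&(P[:,2]<.085)]; h=cv2.minEnclosingCircle(T[:,:2].astype(np.float32)); print('top',h,np.median(T,0))
    n=v.plane([nu],.02)[0]; m=(np.hypot(*(C[...,:2]-n[:2]).transpose(2,0,1))<.055)&(C[...,2]>.021)&(C[...,2]<.032)
    N=C[m]; print('ring',len(N),circ(N),cv2.minEnclosingCircle(N[:,:2].astype(np.float32)))
    m=(np.hypot(*(C[...,:2]-n[:2]).transpose(2,0,1))<.2)&(C[...,2]>.009)&(C[...,2]<.019)
    # plate: largest component
    k,l,s,_=cv2.connectedComponentsWithStats(m.astype(np.uint8)); j=1+np.argmax(s[1:,4]); N=C[(l==j)]
    print('plate',len(N),cv2.minAreaRect(N[:,:2].astype(np.float32)))
    # handle
    m=(np.hypot(*(C[...,:2]-n[:2]).transpose(2,0,1))<.25)&(C[...,2]>.22)&(C[...,2]<.34); H=C[m]; print('handle',len(H),np.median(H,0),H.min(0),H.max(0))
a=cv2.imread('pics/side0.png')[180:360,240:400]; b=cv2.imread('pics/scene0.png')[150:330,240:400+50]
cv2.imwrite('pics/crop0.png',np.hstack([cv2.resize(a,None,fx=2.1,fy=2.1),cv2.resize(b,None,fx=2.1,fy=2.1)]))
E
```

```text
scene0 tin~ [0.58574374 0.19574243 0.07      ] nest~ [ 0.49164248 -0.09428441  0.02      ]
(array([302,  29,  15,  28,  18,  24,  17,  30,  22,  28,  17,  20,  19,
       120, 217, 110,   0,   0,   0]), array([0.   , 0.005, 0.01 , 0.015, 0.02 , 0.025, 0.03 , 0.035, 0.04 ,
       0.045, 0.05 , 0.055, 0.06 , 0.065, 0.07 , 0.075, 0.08 , 0.085,
       0.09 , 0.095]))
top ((0.59099942445755, 0.20129530131816864), 0.03200046345591545) [0.59442327 0.20353525 0.07275702]
ring 139 (array([ 0.49443115, -0.09508449]), np.float64(0.03969052116204701)) ((0.49451878666877747, -0.09613223373889923), 0.04382029548287392)
plate 1633 ((0.5024425983428955, -0.14690779149532318), (0.11323055624961853, 0.23498372733592987), 8.946696281433105)
handle 344 [ 0.52315566 -0.2211896   0.28476058] [ 0.24702206 -0.24068717  0.22027443] [ 0.53060451 -0.04740806  0.33171699]
side0 tin~ [0.58803196 0.20232102 0.07      ] nest~ [ 0.48743182 -0.09231828  0.02      ]
(array([166,  18,  13,  19,  21,  15,  18,  16,  15,  18,  17,  12,  39,
       121, 215,  11,   0,   0,   0]), array([0.   , 0.005, 0.01 , 0.015, 0.02 , 0.025, 0.03 , 0.035, 0.04 ,
       0.045, 0.05 , 0.055, 0.06 , 0.065, 0.07 , 0.075, 0.08 , 0.085,
       0.09 , 0.095]))
top ((0.5887452363967896, 0.2044517695903778), 0.031994469463825226) [0.58840432 0.20748276 0.07075122]
ring 61 (array([ 0.49408822, -0.09405551]), np.float64(0.040315319585345746)) ((0.4933966100215912, -0.09431007504463196), 0.04347461089491844)
plate 1164 ((0.5025746822357178, -0.144643172621727), (0.10993184894323349, 0.23542623221874237), 9.557120323181152)
handle 245 [ 0.51623828 -0.21830226  0.28178098] [ 0.2407359  -0.23289646  0.22073745] [ 0.52878571 -0.04913211  0.33776571]
```

View pics/crop0.png

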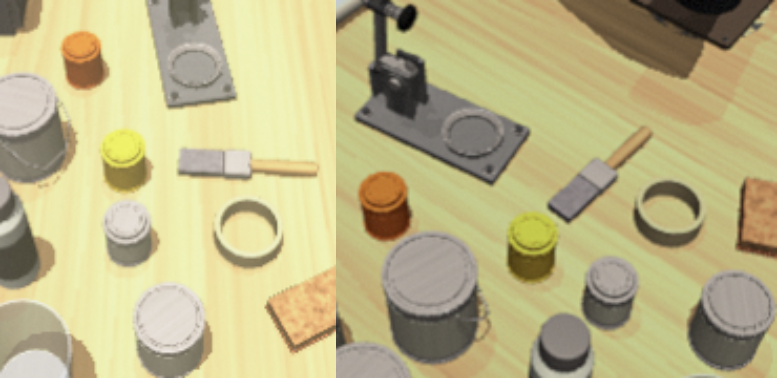

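View pics/wrist0.png

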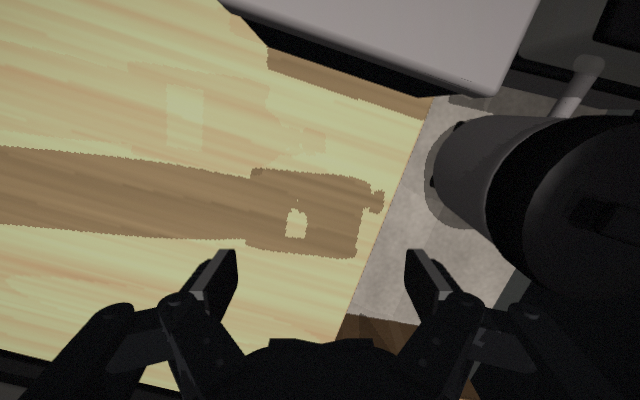

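Both crops agree: the plain steel tin with the proud lid stands between the yellow tin, the tape and the half-pint. It is left of the tape at crop (128,230). The wrist view shows only bare bench. Next I check clearances around the tin.

```bash
python3 - <<'E'
from h import *
c=np.array([.590,.203])
cl=[V(t).cloud() for t in('scene0','side0')]
P=np.vstack([C.reshape(-1,3) for C in cl]); P=P[(P[:,2]>.015)&(P[:,2]<.4)]
d=P[:,:2]-c; r=np.hypot(*d.T); az=np.degrees(np.arctan2(d[:,1],d[:,0]))
for a in range(-180,180,15):
    m=(abs((az-a+180)%360-180)<7.5)&(r>.040)
    print(a,round(np.percentile(r[m],2),3) if m.sum()>10 else None)
s=ctrl.get_state(); r=R.from_quat(s['tcp_rot'])
for x in (17.5,55,99.2): pass
print('x axis',r.as_matrix()[:,0])
print('to tin, tool axes cm', r.inv().apply(np.array([.59,.203,.15])-s['eef_pos'])*100)
E
```

```text
-180 0.186
-165 0.194
-150 0.244
-135 0.172
-120 0.146
-105 0.301
-90 0.114
-75 0.096
-60 0.213
-45 0.164
-30 0.172
-15 0.261
0 0.148
15 0.125
30 0.14
45 0.167
60 0.158
75 0.172
90 0.133
105 0.113
120 0.117
135 0.142
150 0.203
165 0.151
x axis [9.53902337e-01 3.00117072e-01 2.72929805e-04]
to tin, tool axes cm [ 62.35972036 -69.09068725   8.16747582]
```

```bash
python3 -m crank '[[0,0,-10,0,0,0],[0,0,-12,0,0,0],[0,0,-12,0,0,0],[62,-69,-12,0,0,-1.43],[62,-69,-12,0,0,-1.43],[62,-69,-12,0,0,-1.43],[62,-69,-12,0,0,-1.43],[62,-69,-12,0,0,-1.43],[62,-69,-12,0,0,-1.43],[62,-69,-12,0,0,-1.43]]' 1
cat > go.py <<'E'
import sys; from h import *
# usage: x y z az_of_tool_x(deg) [tilt deg about world press-y]: prints row from the measured pose
x,y,z,az=map(float,sys.argv[1:5]); tilt=float(sys.argv[5]) if len(sys.argv)>5 else 0
s=ctrl.get_state(); r=R.from_quat(s['tcp_rot']); a=np.radians(az)
X=np.array([np.cos(a),np.sin(a),0]); Z=np.array([0,0,-1.]); Y=np.cross(Z,X)
T=R.from_matrix(np.c_[X,Y,Z]); T=T*R.from_euler('y',tilt,degrees=True)
print('t',s['time'],'pos',s['eef_pos'].round(4),'F',s['contact_force'].round(1),'q',s['qpos'].round(2),'op',round(s['opening'],3))
print('row',(r.inv().apply(np.array([x,y,z])-s['eef_pos'])*100).round(2),(r.inv()*T).as_rotvec().round(3))
E
python3 go.py .59 .203 .2 99.2
```

```text
time: 1.15
eef_pos: [0.3479, -0.3233, 0.351]
tcp_rot: [0.777, 0.629, 0.0, -0.0]
contact_force: [0.5, 0.0, 0.6]
opening: 0.994
finger_force: 0.0
t 1.15 pos [ 0.3479 -0.3233  0.351 ] F [0.5 0.  0.6] q [-0.96 -0.24  1.9   0.    1.48 -0.75] op 0.994
row [56.52 12.69 15.12] [ 0.    -0.    -0.371]
```

```bash
python3 -m crank '[[56.5,12.7,4,0,0,-0.37],[56.5,12.7,4,0,0,-0.37],[56.5,12.7,4,0,0,-0.37],[56.5,12.7,4,0,0,-0.37],[56.5,12.7,4,0,0,-0.37],[56.5,12.7,4,0,0,-0.37],[56.5,12.7,4,0,0,-0.37],[56.5,12.7,4,0,0,-0.37],[56.5,12.7,4,0,0,-0.37],[56.5,12.7,4,0,0,-0.37]]'
python3 go.py .59 .203 .2 99.2
```

```text
time: 2.15
eef_pos: [0.5591, 0.1288, 0.3165]
tcp_rot: [0.65, 0.76, -0.0, 0.0]
contact_force: [0.5, -1.2, 1.5]
opening: 1.002
finger_force: 0.0
t 2.15 pos [0.5591 0.1288 0.3165] F [ 0.5 -1.2  1.5] q [ 0.05  0.01  1.73 -0.    1.4  -0.1 ] op 1.002
row [ 6.86  4.2  11.64] [-0.     0.    -0.006]
```

```bash
python3 -m crank '[[6.9,4.2,5,0,0,0],[6.9,4.2,10,0,0,0],[6.9,4.2,11.6,0,0,0],[6.9,4.2,11.6,0,0,0],[6.9,4.2,11.6,0,0,0]]'
python3 - <<'E'
from h import *
p,d,i=snap('wrist','wrist1'); v=V('wrist1')
print(v.proj([[.59,.203,.075],[.59,.203,0]]))
C=v.cloud(); c=np.array([.59,.203])
m=(np.hypot(*(C[...,:2]-c).transpose(2,0,1))<.05)&(C[...,2]>.06)&(C[...,2]<.085); T=C[m]
print(len(T),cv2.minEnclosingCircle(T[:,:2].astype(np.float32)),T.max(0),T.min(0)); print(ctrl.get_state()['eef_pos'])
m2=(m&(C[...,2]>.065)).astype(np.uint8); cs,_=cv2.findContours(m2,0,1); e=max(cs,key=cv2.contourArea); print(cv2.minEnclosingCircle(e))
E
```

```text
time: 2.65
eef_pos: [0.589, 0.201, 0.2001]
tcp_rot: [0.65, 0.76, -0.001, -0.001]
contact_force: [0.6, 0.1, 1.7]
opening: 0.995
finger_force: 0.0
[[321.66632418 188.07339789]
 [321.62597619 171.2641032 ]]
3090 ((0.5890166163444519, 0.20311468839645386), 0.03161904215812683) [0.6201356  0.23442115 0.07594498] [0.55786173 0.17215836 0.06096955]
[0.59044017 0.20084479 0.20271187]
((320.73089599609375, 184.6367645263672), 31.77320098876953)
```

View pics/wrist1.png

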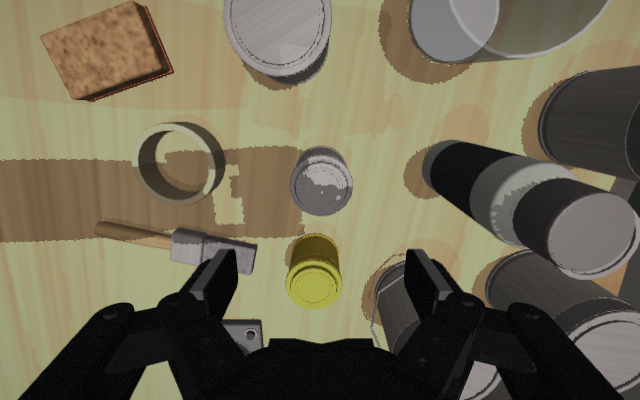

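The tin's lid is at (321,187), centred under the tool; the tape, yellow tin and spray can are all clear of the fingers. I descend.

```bash
python3 go.py .589 .203 .028 99.2; python3 -m crank '[[0.2,0.1,4,0,0,0],[0.2,0.1,8,0,0,0],[0.2,0.1,12,0,0,0],[0.2,0.1,15,0,0,0],[0.2,0.1,16.5,0,0,0],[0.2,0.1,17.3,0,0,0],[0.2,0.1,17.3,0,0,0],[0.2,0.1,17.3,0,0,0]]'; python3 go.py .589 .203 .028 99.2
```

```text
t 2.7 pos [0.5904 0.2008 0.2027] F [0.9 0.2 0.9] q [ 0.17  0.2   1.74 -0.    1.21  0.01] op 1.0
row [ 0.24 -0.14 17.47] [ 0.002  0.    -0.007]
time: 3.5
eef_pos: [0.5923, 0.2035, 0.0305]
tcp_rot: [0.651, 0.759, 0.002, 0.001]
contact_force: [-0.1, 0.2, -0.9]
opening: 1.003
finger_force: 0.0
t 3.5 pos [0.5923 0.2035 0.0305] F [-0.1  0.2 -0.9] q [ 0.17  0.41  1.82 -0.    0.91  0.02] op 1.003
row [ 0.   -0.33  0.24] [ 0.004 -0.    -0.007]
```

```bash
python3 -m crank '[[0,-0.3,0.2,0,0,0],[0,-0.3,0.2,0,0,0]]' && python3 -m crank '[[0,0,0,0,0,0],[0,0,0,0,0,0],[0,0,0,0,0,0],[0,0,0,0,0,0],[0,0,0,0,0,0],[0,0,0,0,0,0],[0,0,0,0,0,0],[0,0,0,0,0,0]]' 0 45; python3 go.py .589 .203 .13 99.2
```

```text
time: 3.7
eef_pos: [0.5877, 0.203, 0.0269]
tcp_rot: [0.651, 0.759, 0.001, 0.0]
contact_force: [-0.1, -0.2, 1.2]
opening: 1.005
finger_force: 0.0
time: 4.5
eef_pos: [0.5879, 0.2031, 0.0269]
tcp_rot: [0.651, 0.759, 0.0, 0.0]
contact_force: [-1.0, -0.2, 4.5]
opening: 0.707
finger_force: 47.5
t 4.5 pos [0.5879 0.2031 0.0269] F [-1.  -0.2  4.5] q [0.17 0.41 1.83 0.   0.9  0.02] op 0.707
row [ -0.02   0.11 -10.31] [ 0.001 -0.    -0.007]
```

```bash
python3 -m crank '[[0,0,-2,0,0,0],[0,0,-5,0,0,0],[0,0,-9,0,0,0],[0,0,-13,0,0,0],[-7,-3.5,-13,0,0,0],[-11,-5.5,-13,0,0,0],[-15,-7.5,-13,0,0,0],[-19,-9.5,-13,0,0,0],[-23,-11.5,-13,0,0,0],[-27,-13.7,-13,0,0,0]]'; python3 -m crank '[[-0.9,-0.5,0,0,0,0],[-0.9,-0.5,0,0,0,0],[-0.9,-0.5,0,0,0,0]]'
python3 - <<'E'
from h import *
for n in('scene','side'): snap(n,n+'2')
E
python3 go.py .494 -.095 .06 99.2; python3 - <<'E'
from h import *
a=cv2.imread('pics/side2.png')[60:260,220:440]; b=cv2.imread('pics/scene2.png')[80:280,200:420]
cv2.imwrite('pics/crop2.png',np.hstack([cv2.resize(a,None,fx=1.8,fy=1.8),cv2.resize(b,None,fx=1.8,fy=1.8)]))
for t in('scene2','side2'):
    v=V(t); print(t,v.proj([[.494,-.095,.014]]),'tin bottom pred',v.proj([[.494,-.095,.13]]))
E
```

```text
time: 5.5
eef_pos: [0.4928, -0.0837, 0.1546]
tcp_rot: [0.65, 0.76, -0.0, -0.001]
contact_force: [0.6, -0.7, -2.7]
opening: 0.705
finger_force: 49.4
time: 5.8
eef_pos: [0.4906, -0.0912, 0.1551]
tcp_rot: [0.651, 0.759, 0.0, -0.001]
contact_force: [0.5, 0.3, -2.2]
opening: 0.706
finger_force: 49.5
t 5.9 pos [ 0.491  -0.0906  0.1554] F [-0.4  0.1 -2.5] q [-0.39 -0.03  2.07  0.    1.1  -0.54] op 0.704
row [-0.49  0.23  9.54] [-0.    -0.001 -0.005]
scene2 [[305.32446694 214.61940773]] tin bottom pred [[304.96519333 188.29998366]]
side2 [[331.98538629 211.52595134]] tin bottom pred [[332.53180899 188.00123872]]
```

View pics/crop2.png

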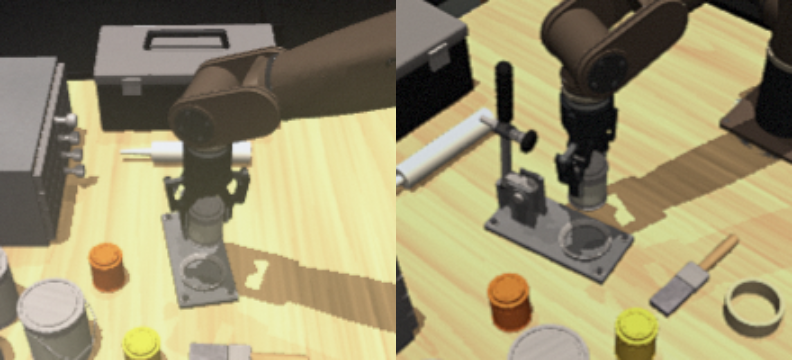

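The tin hangs upright in the fingers just above and beside the nest, which is at side crop (205,271) and scene crop (586,238). Both match my estimate. The handle is untouched.

```bash
python3 -m crank '[[-0.4,0.25,0,0,0,0],[-0.4,0.25,3,0,0,0],[-0.4,0.25,6,0,0,0],[-0.4,0.25,8,0,0,0],[-0.4,0.25,9,0,0,0],[-0.4,0.25,9,0,0,0],[-0.4,0.25,9,0,0,0]]'; python3 - <<'E'
from h import *
v,i=[],0
P=[]
for n in('scene','side'):
    snap(n,n+'3'); P.append(ctrl.get_state()['eef_pos'])
print(np.mean(P,0))
E
python3 go.py .494 -.095 .041 99.2
```

```text
time: 6.6
eef_pos: [0.4949, -0.0955, 0.0667]
tcp_rot: [0.65, 0.76, 0.0, 0.001]
contact_force: [0.2, 0.2, -2.1]
opening: 0.706
finger_force: 49.5
[ 0.49523328 -0.09581894  0.06736349]
t 6.7 pos [ 0.4953 -0.0959  0.0675] F [ 0.1 -0.1 -2.3] q [-0.39  0.11  2.11 -0.    0.92 -0.55] op 0.709
row [ 0.11 -0.12  2.65] [ 0.003  0.002 -0.006]
```

```bash
python3 -m crank '[[0.1,-0.1,1,0,0,0],[0.1,-0.1,1.5,0,0,0],[0.1,-0.1,1.9,0,0,0],[0.1,-0.1,2.2,0,0,0],[0.1,-0.1,2.4,0,0,0],[0.1,-0.1,2.5,0,0,0],[0.1,-0.1,2.5,0,0,0]]'; python3 go.py .494 -.095 .041 99.2
```

```text
time: 7.4
eef_pos: [0.4928, -0.0948, 0.041]
tcp_rot: [0.651, 0.759, -0.0, -0.0]
contact_force: [-0.3, -0.5, -0.6]
opening: 0.705
finger_force: 49.4
t 7.4 pos [ 0.4928 -0.0948  0.041 ] F [-0.3 -0.5 -0.6] q [-0.39  0.16  2.12 -0.    0.86 -0.55] op 0.705
row [-0.04  0.11  0.  ] [-0.     0.    -0.007]
```

```bash
python3 -m crank '[[0,0.1,0.1,0,0,0],[0,0.1,0.1,0,0,0]]'; python3 -m crank '[[0,0,0,0,0,0],[0,0,0,0,0,0],[0,0,0,0,0,0],[0,0,0,0,0,0],[0,0,0,0,0,0],[0,0,0,0,0,0]]' 1;  python3 -m crank '[[0,0,-2,0,0,0],[0,0,-5,0,0,0],[0,0,-9,0,0,0],[3,0,-13,0,0,0],[6,0,-18,0,0,0],[10,0,-23,0,0,0],[10,0,-27,0,0,0],[10,0,-31,0,0,0],[10,0,-34,0,0,0],[10,0,-34,0,0,0]]'
python3 - <<'E'
from h import *
for n in('scene','side'):
    snap(n,n+'4'); v=V(n+'4'); C=v.cloud(); c=np.array([.494,-.095])
    m=(np.hypot(*(C[...,:2]-c).transpose(2,0,1))<.05)&(C[...,2]>.07)&(C[...,2]<.1); T=C[m]
    print(len(T),cv2.minEnclosingCircle(T[:,:2].astype(np.float32)),np.percentile(T[:,2],[5,50,95]))
    # plane of lid
    h=np.hypot(*(T[:,:2]-c).T)<.02; A=np.c_[T[h][:,:2]-c,np.ones(h.sum())]; print('plane',np.linalg.lstsq(A,T[h][:,2],rcond=None)[0])
a=cv2.imread('pics/side4.png')[60:260,220:440]; b=cv2.imread('pics/scene4.png')[80:280,200:420]
cv2.imwrite('pics/crop4.png',np.hstack([cv2.resize(a,None,fx=1.8,fy=1.8),cv2.resize(b,None,fx=1.8,fy=1.8)]))
E
python3 go.py .515 -.24 .4 99.2
```

```text
time: 7.6
eef_pos: [0.4933, -0.0947, 0.0407]
tcp_rot: [0.65, 0.76, -0.001, -0.001]
contact_force: [-5.1, -0.7, 6.0]
opening: 0.709
finger_force: 49.6
time: 8.2
eef_pos: [0.4938, -0.0945, 0.0399]
tcp_rot: [0.651, 0.759, 0.0, 0.0]
contact_force: [-0.3, 1.2, 0.7]
opening: 1.002
finger_force: 0.0
time: 9.2
eef_pos: [0.4801, 0.0043, 0.3865]
tcp_rot: [0.65, 0.76, 0.003, 0.005]
contact_force: [0.8, -0.2, 0.9]
opening: 1.002
finger_force: 0.0
329 ((0.4951938986778259, -0.09457946568727493), 0.03297927603125572) [0.0738083  0.08638223 0.0912213 ]
plane [-0.01348503 -0.00137265  0.08852521]
251 ((0.494175523519516, -0.0921950414776802), 0.03309635818004608) [0.07594549 0.08404893 0.08785105]
plane [-0.03589409 -0.01153513  0.08597845]
t 9.3 pos [0.4785 0.0043 0.3803] F [-0.7 -0.7 -0.3] q [-0.2  -0.24  1.84  0.    1.53 -0.36] op 1.002
row [-24.7   -0.14  -1.96] [ 0.001  0.    -0.006]
```

View pics/crop4.png

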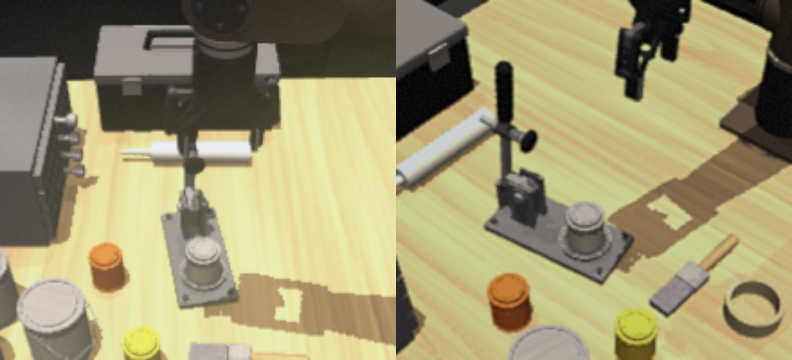

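The tin stands upright in the nest, with its lid at side crop (203,247) and scene crop (584,215), still proud. Nothing else has moved, so I go to the handle.

```bash
python3 - <<'E'
from h import *
for t in('scene4','side4'):
    v=V(t); print(t,v.proj([[.5151,-.2254,.31]]))
    C=v.cloud(); d=C[...,:2]-np.array([.5151,-.2254])
    for lo in (.24,.27,.30):
        m=(np.hypot(d[...,0],d[...,1])<.03)&(C[...,2]>lo)&(C[...,2]<lo+.03); print(m.sum(),C[m].mean(0), v.o-C[m].mean(0))
E
python3 go.py .5151 -.2254 .375 99.2; python3 -m crank '[[-5,0,-1.5,0,0,0],[-10,0,-1.5,0,0,0],[-14,0,-1.5,0,0,0],[-18,0,-1.5,0,0,0],[-21,0,-1.5,0,0,0],[-23.2,0,-1.5,0,0,0],[-23.2,0,-1.5,0,0,0],[-23.2,0,-1.5,0,0,0]]'; python3 go.py .5151 -.2254 .285 99.2
```

```text
scene4 [[260.32689096 121.33176947]]
79 [ 0.52254888 -0.22403271  0.25540373] [0.56706719 0.64613543 0.72410395]
92 [ 0.52177873 -0.22184117  0.28524335] [0.56783734 0.6439439  0.69426434]
113 [ 0.52062447 -0.22025274  0.31704896] [0.56899159 0.64235546 0.66245873]
side4 [[325.3630732  115.13360152]]
15 [ 0.50938236 -0.22029627  0.24621716] [0.01627843 0.89981012 0.71966681]
6 [ 0.52679421 -0.22219801  0.29162325] [-0.00113341  0.90171186  0.67426071]
11 [ 0.52224116 -0.21564175  0.30912199] [0.00341964 0.8951556  0.65676197]
t 9.3 pos [0.4785 0.0043 0.3803] F [-0.7 -0.7 -0.3] q [-0.2  -0.24  1.84  0.    1.53 -0.36] op 1.002
row [-23.26   0.09   0.54] [ 0.001  0.    -0.006]
time: 10.1
eef_pos: [0.5138, -0.2246, 0.3935]
tcp_rot: [0.651, 0.759, 0.0, -0.001]
contact_force: [-0.3, -0.5, 0.2]
opening: 0.998
finger_force: 0.0
t 10.1 pos [ 0.5138 -0.2246  0.3935] F [-0.3 -0.5  0.2] q [-0.59 -0.04  1.65  0.    1.54 -0.75] op 0.998
row [-0.13  0.14 10.84] [-0.002 -0.002 -0.007]
```

```bash
python3 -m crank '[[-0.1,0.1,3,0,0,0],[-0.1,0.1,6,0,0,0],[-0.1,0.1,8,0,0,0],[-0.1,0.1,9.5,0,0,0],[-0.1,0.1,10.5,0,0,0],[-0.1,0.1,10.8,0,0,0],[-0.1,0.1,10.8,0,0,0],[-0.1,0.1,10.8,0,0,0]]'; python3 -m crank '[[0,0,0,0,0,0],[0,0,0,0,0,0],[0,0,0,0,0,0],[0,0,0,0,0,0],[0,0,0,0,0,0],[0,0,0,0,0,0],[0,0,0,0,0,0],[0,0,0,0,0,0],[0,0,0,0,0,0],[0,0,0,0,0,0]]' 0 50
python3 go.py .5151 -.2254 .285 99.2; python3 - <<'E'
from h import *
s=ctrl.get_state(); print(s['finger_force'],s['wrist_torque']); snap('wrist','wrist5')
E
```

```text
time: 10.9
eef_pos: [0.5157, -0.226, 0.2882]
tcp_rot: [0.651, 0.759, 0.0, 0.001]
contact_force: [0.2, 0.1, -0.1]
opening: 0.997
finger_force: 0.0
time: 11.9
eef_pos: [0.5142, -0.2262, 0.2873]
tcp_rot: [0.651, 0.759, -0.001, -0.001]
contact_force: [-5.8, 0.2, 2.9]
opening: 0.291
finger_force: 50.2
t 11.9 pos [ 0.5142 -0.2262  0.2873] F [-5.8  0.2  2.9] q [-0.59 -0.    1.8  -0.    1.35 -0.75] op 0.291
row [0.06 0.1  0.23] [-0.003  0.    -0.007]
50.2231340110302 [-0.0395615   0.78599879  0.04818021]
```

View pics/wrist5.png

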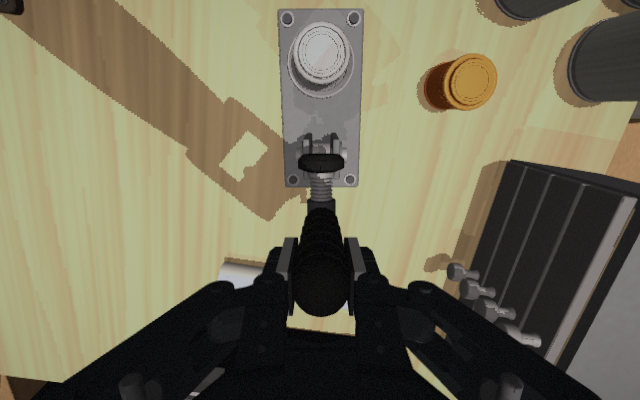

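Wrist view: the grip is held squarely between the pads at (320,285), with the handle in line with the press and the tin in its nest at (321,55).

```bash
python3 - <<'E'
import numpy as np
r=217
f=lambda p:(r*np.cos(p)-41*np.sin(p),86+r*np.sin(p)+41*np.cos(p))
a0,z0=f(np.radians(85))
for d in list(range(81,0,-4))+[7,6.3,0]:
    a,z=f(np.radians(d)); print(d,round((a-a0)/10,2),round((z0-z)/10,2))
E
```

```text
81 1.54 -0.1
77 3.08 -0.09
73 4.62 0.02
69 6.14 0.25
65 7.65 0.58
61 9.13 1.01
57 10.57 1.54
53 11.98 2.18
49 13.34 2.91
45 14.64 3.73
41 15.88 4.64
37 17.06 5.64
33 18.16 6.72
29 19.18 7.87
25 20.13 9.09
21 20.98 10.37
17 21.75 11.71
13 22.41 13.1
9 22.98 14.53
5 23.45 16.0
1 23.82 17.5
7 23.23 15.26
6.3 23.31 15.52
0 23.89 17.87
```

```bash
python3 -m crank '[[1.5,-0.1,-0.1,0,0,0],[3.1,-0.1,-0.1,0,0,0],[4.6,-0.1,0,0,0,0],[6.1,-0.1,0.25,0,0,0],[7.65,-0.1,0.6,0,0,0],[9.1,-0.1,1,0,0,0],[10.6,-0.1,1.55,0,0,0],[12,-0.1,2.2,0,0,0],[13.3,-0.1,2.9,0,0,0],[14.6,-0.1,3.7,0,0,0]]'; cat > hs.py <<'E'
from h import *
S=[ctrl.get_state() for _ in range(1)]; s=S[0]
p=s['eef_pos']; z=R.from_quat(s['tcp_rot']).as_matrix()[:,2]; g=p-.019*z
xp=np.array([.16,-.987]); piv=np.array([.494,-.095])+.11*xp
a=-(g[:2]-piv)@xp; h=g[2]-.086; y=(g[:2]-piv)@np.array([.987,.16])
ph=np.arctan2(h,a)-np.arcsin(.041/np.hypot(a,h))
print('t',s['time'],'a',round(a,4),'z',round(g[2],4),'side',round(y,4),'r',round(np.sqrt(a*a+h*h-.041**2),4),'phi deg',round(np.degrees(ph),2),'F',s['contact_force'].round(1),'M',s['wrist_torque'].round(2),'op',round(s['opening'],3),'ff',round(s['finger_force'],1))
E
python3 hs.py
```

```text
time: 12.95
eef_pos: [0.4907, -0.0803, 0.2503]
tcp_rot: [0.65, 0.76, -0.001, -0.001]
contact_force: [-4.1, -3.4, 1.4]
opening: 0.286
finger_force: 48.8
t 12.95 a 0.125 z 0.2693 side -0.0009 r 0.2181 phi deg 45.05 F [-4.1 -3.4  1.4] M [-0.83  0.42 -0.02] op 0.286 ff 48.8
```

```bash
python3 -m crank '[[1.25,0,0.9,0,0,0],[2.4,0,1.9,0,0,0],[3.5,0,3,0,0,0],[4.55,0,4.15,0,0,0],[5.5,0,5.35,0,0,0],[6.35,0,6.65,0,0,0],[7.1,0,8,0,0,0],[7.8,0,9.35,0,0,0],[8.35,0,10.8,0,0,0],[8.35,0,10.8,0,0,0]]'; python3 hs.py
python3 - <<'E'
from h import *
for n in('scene','side'): snap(n,n+'6')
a=cv2.imread('pics/side6.png')[60:260,220:440]; b=cv2.imread('pics/scene6.png')[80:280,200:420]
cv2.imwrite('pics/crop6.png',np.hstack([cv2.resize(a,None,fx=1.8,fy=1.8),cv2.resize(b,None,fx=1.8,fy=1.8)]))
E
python3 hs.py
```

```text
time: 13.95
eef_pos: [0.477, 0.0043, 0.1405]
tcp_rot: [0.65, 0.76, 0.001, -0.003]
contact_force: [-5.7, 5.0, 5.3]
opening: 0.292
finger_force: 51.9
t 13.95 a 0.2106 z 0.1595 side -0.0008 r 0.2193 phi deg 8.64 F [-5.7  5.   5.3] M [0.4  0.56 0.15] op 0.292 ff 51.9
t 14.05 a 0.2101 z 0.1608 side -0.0009 r 0.2192 phi deg 9.01 F [-6.   4.5  6.4] M [0.48 0.74 0.13] op 0.285 ff 52.0
```

View pics/crop6.png

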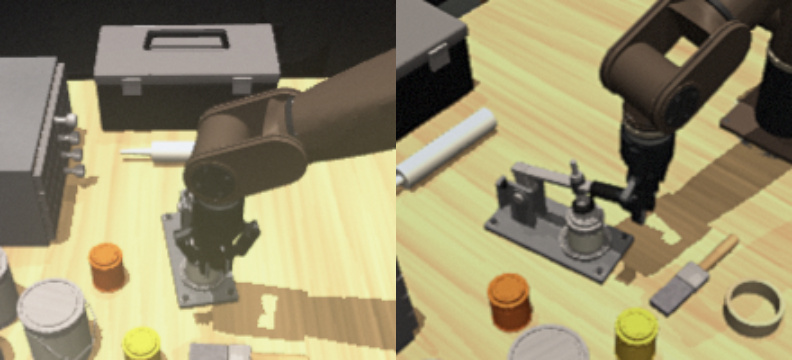

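The foot is right above the lid, at scene crop (583,200), and the tin is seated. I check the bar's slope from depth, then press on.

```bash
cat > bar.py <<'E'
import sys; from h import *
xp=np.array([.16,-.987]); yp=np.array([.987,.16]); piv=np.array([.494,-.095])+.11*xp
v=V(sys.argv[1]); C=v.cloud(); a=-(C[...,:2]-piv)@xp; y=(C[...,:2]-piv)@yp; z=C[...,2]
m=(a>.02)&(a<.085)&(abs(y)<.009)&(z>.115)&(z<.18)
A,Z=a[m],z[m]
for _ in range(6):
    c=np.polyfit(A,Z,1); e=Z-np.polyval(c,A); k=abs(e)<max(.002,1.5*np.std(e)); A,Z=A[k],Z[k]
print(sys.argv[1],len(A),'slope deg',np.degrees(np.arctan(c[0])).round(2),'top z at a=.05',np.polyval(c,.05).round(4),'axis there',(np.polyval(c,.05)-.005).round(4))
ph=np.arctan(c[0]); print('axis offset implied',((np.polyval(c,0)-.086)*np.cos(ph)-.005).round(4))
E
python3 bar.py scene6
python3 -m crank '[[0.1,0,0.35,0,0,0],[0.2,0,0.7,0,0,0],[0.35,0,1.1,0,0,0],[0.45,0,1.45,0,0,0],[0.55,0,1.8,0,0,0],[0.65,0,2.2,0,0,0],[0.65,0,2.2,0,0,0]]'; python3 hs.py;python3 -m crank '[[0,0,0,0,0,0],[0,0,0,0,0,0],[0,0,0,0,0,0]]' >/dev/null; python3 hs.py
```

```text
scene6 78 slope deg 12.24 top z at a=.05 0.1429 axis there 0.1379
axis offset implied 0.04
time: 14.75
eef_pos: [0.4761, 0.0097, 0.1203]
tcp_rot: [0.65, 0.76, -0.0, -0.003]
contact_force: [-8.3, 4.8, 8.6]
opening: 0.293
finger_force: 54.5
t 14.75 a 0.2161 z 0.1393 side -0.0008 r 0.2188 phi deg 3.23 F [-8.3  4.8  8.6] M [0.32 0.87 0.23] op 0.293 ff 54.5
t 15.05 a 0.216 z 0.1397 side -0.0008 r 0.2188 phi deg 3.34 F [-7.3  4.7  7.9] M [0.4  0.92 0.29] op 0.288 ff 54.5
```

```bash
python3 - <<'E'
from h import *
for k in range(3): snap('scene',f'scene7{k}')
v=V('scene70'); C=v.cloud()
xp=np.array([.16,-.987]); yp=np.array([.987,.16]); piv=np.array([.494,-.095])+.11*xp
D=np.mean([V(f'scene7{k}').cloud() for k in range(3)],0)
a=-(D[...,:2]-piv)@xp; y=(D[...,:2]-piv)@yp; z=D[...,2]
for lo in np.arange(-.02,.21,.01):
    m=(a>lo)&(a<lo+.01)&(abs(y)<.015)&(z>.1)&(z<.19)
    if m.sum(): print(round(lo,3),m.sum(),np.percentile(z[m],[25,50,75,95]).round(4), 'y',y[m].mean().round(4))
# check bias: plate top (14mm) and tin rim
m=(a>.15)&(a<.17)&(abs(y)<.05)&(z<.03); print('plate z',np.median(z[m]),m.sum())
m=(abs(a+.04)<.01)&(abs(y)<.04)&(z<.03); print('plate z rear',np.median(z[m]),m.sum())
b=cv2.imread('pics/scene70.png')[145:215,235:345]; cv2.imwrite('pics/crop7.png',cv2.resize(b,None,fx=7,fy=7,interpolation=cv2.INTER_CUBIC))
for t in (0,np.radians(3.3),np.radians(6)):
    P=[]
    for r in (.03,.09): 
        aa=r*np.cos(t)-.046*np.sin(t); zz=.086+r*np.sin(t)+.046*np.cos(t)
        for s in(-.01,.01): P.append(np.r_[piv-aa*xp+s*yp,zz])
    print('bar top corners (crop px) at',round(np.degrees(t),1),((v.proj(P)-[235,145]+.5)*7-.5).round(0).tolist())
E
python3 bar.py scene70
```

```text
-0.02 26 [0.121  0.1294 0.132  0.1328] y 0.0048
-0.01 39 [0.1141 0.1291 0.1325 0.1336] y 0.0061
0.0 48 [0.109  0.1209 0.1323 0.134 ] y 0.005
0.01 25 [0.1265 0.1331 0.134  0.135 ] y 0.0029
0.02 21 [0.1341 0.1344 0.1357 0.136 ] y 0.0032
0.03 21 [0.1349 0.136  0.1366 0.1373] y 0.0016
0.04 21 [0.1358 0.1368 0.138  0.1389] y 0.0029
0.05 23 [0.1373 0.1381 0.1386 0.1393] y 0.003
0.06 23 [0.137  0.139  0.1395 0.141 ] y 0.0024
0.07 23 [0.1387 0.1399 0.1405 0.1415] y 0.0023
0.08 18 [0.1396 0.1412 0.1418 0.1422] y 0.004
0.09 38 [0.1278 0.1439 0.1589 0.1844] y 0.0058
0.1 85 [0.1226 0.1517 0.1611 0.1823] y 0.0063
0.11 77 [0.1078 0.1265 0.1456 0.1536] y 0.0037
0.12 39 [0.103  0.1056 0.1452 0.1526] y 0.002
0.13 31 [0.1468 0.1513 0.1541 0.1553] y 0.0063
0.14 27 [0.1491 0.1539 0.1549 0.1568] y 0.0055
0.15 33 [0.1494 0.1544 0.1563 0.1577] y 0.0059
0.16 33 [0.1506 0.1558 0.1575 0.159 ] y 0.0059
0.17 25 [0.1529 0.1576 0.1592 0.1599] y 0.0045
0.18 6 [0.1594 0.1601 0.1609 0.1613] y 0.0009
plate z 0.014119647538563354 181
plate z rear 0.013876360647605779 59
bar top corners (crop px) at 0.0 [[338.0, 214.0], [311.0, 244.0], [463.0, 268.0], [437.0, 300.0]]
bar top corners (crop px) at 3.3 [[332.0, 209.0], [305.0, 239.0], [457.0, 257.0], [430.0, 288.0]]
bar top corners (crop px) at 6.0 [[327.0, 205.0], [300.0, 235.0], [451.0, 248.0], [425.0, 279.0]]
scene70 76 slope deg 5.84 top z at a=.05 0.1379 axis there 0.1329
axis offset implied 0.0415
```

View pics/crop7.png

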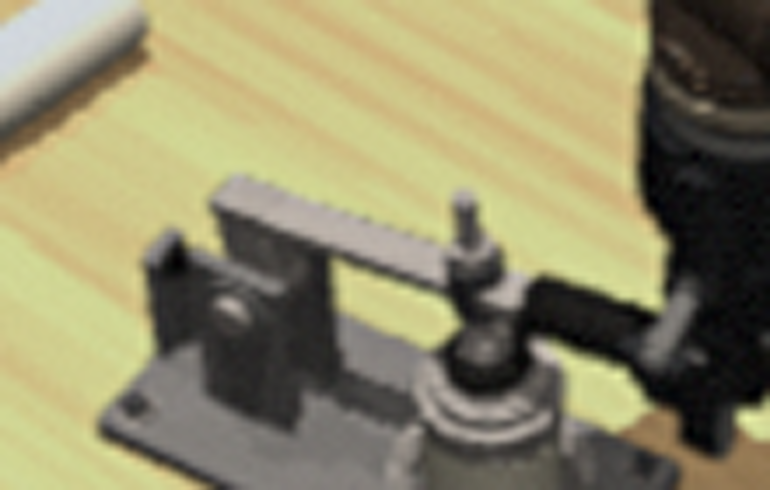

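The depth shows the bar still about 6° above level, so the handle slid roughly 10 mm up the pads. I will trust the bar and not the tool pose. I tighten the grip and turn the tool with the handle.

```bash
cat > ang.py <<'E'
from h import *; import sys
n=5; t=sys.argv[1]
for k in range(n): snap('scene',f'{t}{k}')
D=np.mean([V(f'{t}{k}').cloud() for k in range(n)],0)
xp=np.array([.16,-.987]); yp=np.array([.987,.16]); piv=np.array([.494,-.095])+.11*xp
a=-(D[...,:2]-piv)@xp; y=(D[...,:2]-piv)@yp; z=D[...,2]
def med(lo,hi,q):
    o=[]
    for l in np.arange(lo,hi,.01):
        m=(a>l)&(a<l+.01)&(y>-.006)&(y<.01)&(z>.115)&(z<.18); o.append((l+.005,np.percentile(z[m],q)) if m.sum()>3 else (l,np.nan))
    return np.array(o)
b=med(.02,.08,50); c=np.polyfit(*b.T,1); print('bar slope',np.degrees(np.arctan(c[0])).round(2),'height phi',np.degrees(np.arctan((np.mean(b[:,1])-.132)/np.mean(b[:,0]))).round(2))
g=med(.14,.18,90); print('grip phi',np.degrees(np.arctan((np.nanmean(g[:,1])-.140)/.16)).round(2))
print('bar->grip slope',np.degrees(np.arctan(((np.nanmean(g[:,1])-.013)-(np.mean(b[:,1])-.005))/(.16-.05))).round(2))
m=(abs(a-.11)<.035)&(abs(y)<.035)&(z>.06)&(z<.1); print('tin top z',np.percentile(z[m],[50,90]).round(4))
E
python3 ang.py A
python3 -m crank '[[0,0,0,0,0,0],[0,0,0,0,0,0],[0,0,0.4,0,-0.02,0],[0.1,0,0.8,0,-0.035,0],[0.1,0,1.2,0,-0.055,0],[0.15,0,1.5,0,-0.07,0],[0.15,0,1.5,0,-0.07,0],[0.15,0,1.5,0,-0.07,0]]' - 100; python3 hs.py; python3 ang.py B
```

```text
bar slope 6.58 height phi 6.28
grip phi 6.35
bar->grip slope 6.39
tin top z [0.0837 0.09  ]
time: 16.25
eef_pos: [0.4758, 0.0114, 0.1058]
tcp_rot: [0.65, 0.759, -0.023, 0.023]
contact_force: [-8.6, 6.4, 10.0]
opening: 0.284
finger_force: 97.9
t 16.25 a 0.2191 z 0.1247 side -0.0008 r 0.2187 phi deg -0.6 F [-8.6  6.4 10. ] M [0.54 1.01 0.28] op 0.284 ff 97.9
bar slope 2.17 height phi 1.88
grip phi 2.4
bar->grip slope 2.64
tin top z [0.0836 0.0968]
```

```bash
python3 -m crank '[[0,0,0.2,0,-0.01,0],[0.05,0,0.4,0,-0.02,0],[0.1,0,0.6,0,-0.03,0],[0.1,0,0.7,0,-0.035,0],[0.1,0,0.7,0,-0.035,0],[0.1,0,0.7,0,-0.035,0]]'; python3 hs.py; python3 ang.py C
```

```text
time: 17.1
eef_pos: [0.4758, 0.0118, 0.0991]
tcp_rot: [0.649, 0.759, -0.034, 0.037]
contact_force: [-9.1, 5.8, 12.9]
opening: 0.28
finger_force: 98.2
t 17.1 a 0.2202 z 0.1181 side -0.0008 r 0.2187 phi deg -2.34 F [-9.1  5.8 12.9] M [0.56 1.21 0.22] op 0.28 ff 98.2
bar slope 0.96 height phi 0.13
grip phi 0.64
bar->grip slope 0.87
tin top z [0.0836 0.0963]
```

```bash
python3 -m crank '[[0,0,0.1,0,-0.004,0],[0,0,0.15,0,-0.007,0],[0,0,0.15,0,-0.007,0],[0,0,0.15,0,-0.007,0],[0,0,0.15,0,-0.007,0],[0,0,0.15,0,-0.007,0]]'; python3 hs.py; python3 ang.py D; python3 hs.py; python3 - <<'E'
from h import *
snap('side','side8')
a=cv2.imread('pics/side8.png')[60:260,220:440]; b=cv2.imread('pics/D0.png')[130:260,230:370]
cv2.imwrite('pics/crop8.png',np.hstack([cv2.resize(a,(396,360)),cv2.resize(b,(388,360))]))
E
```

```text
time: 17.95
eef_pos: [0.4758, 0.0118, 0.0979]
tcp_rot: [0.649, 0.759, -0.037, 0.039]
contact_force: [-10.6, 6.4, 13.5]
opening: 0.278
finger_force: 98.3
t 17.95 a 0.2203 z 0.1168 side -0.0008 r 0.2186 phi deg -2.67 F [-10.6   6.4  13.5] M [0.73 1.31 0.22] op 0.278 ff 98.3
bar slope -0.35 height phi -0.24
grip phi 0.24
bar->grip slope 0.45
tin top z [0.0836 0.0962]
t 18.2 a 0.2203 z 0.1167 side -0.0008 r 0.2187 phi deg -2.68 F [-10.9   7.6  13.6] M [0.68 1.27 0.24] op 0.285 ff 98.3
```

View pics/crop8.png

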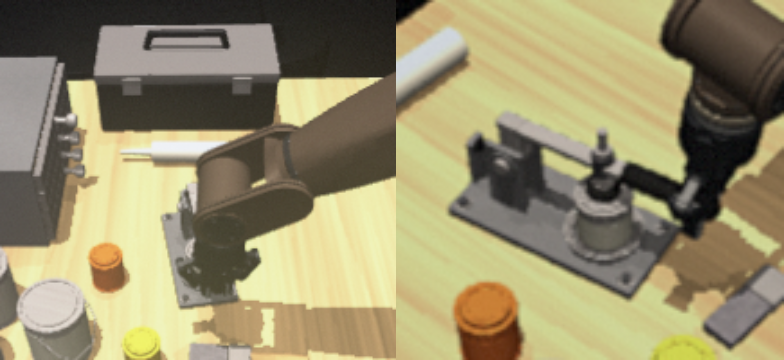

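The foot sits squarely on the lid at scene crop (603,185). The bar is level (all estimates within ±0.5°, mean about 0°), the hold is steady, and the other things in view stand where they were. I hand it in.

```bash
python3 -c "
from plant import ctrl
print(ctrl.sign_off())"
```

```text
the job is handed in; nothing more can be done
None
```

I stood the tin in the nest, let go, pulled the handle level (within about 0.5° by camera) and handed in at 18 s with the robot still holding it; the lid was hidden under the foot, so that it is fully home follows from the handle angle, not from seeing it.

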